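# Rehang the lift-off door of a key cabinet

## Task

The blue door of the small grey key cabinet stands in the wooden rest. Lift it out, hang it back on the cabinet by lowering both of its hinge knuckles fully down onto the two hinge pins - feel for the pins, do not force or drop it - and then swing the door gently shut until it rests on its buffers and the roller catch holds it. Leave the other things on the desk where they are.

Things in the scene. Friction and masses are not known exactly. Their poses are not given: they have to be found in the camera images.
- cabinet: Small grey steel key cabinet, 90 deep (x) x 164 wide (y) x 172 mm high, fixed, open front, keys inside. Origin under its centre on the desk; x points into it (front face at x = -45 mm, towards the robot), y to its left seen from the robot, z up. A dark upright hinge rail on the right edge of its face carries two upright steel pintle pins, one above the other.
- pintle_low (a point): Foot (shoulder) of the lower pin on its axis for the rail's MIDDLE setting, at (-58, -68, 36) mm in the cabinet's frame, axes as the cabinet's. The rail's screw slots let it stand up to 6.5 mm to either side along the cabinet's y (both pins together, x and z exact; it is tight). Pin 8 mm thick, 12.5 mm high, flat on top; shoulder 19 mm wide. A knuckle over 12 mm off would miss its pin.
- pintle_up (a point): The same for the upper pin: same axis, 100 mm above the lower, at (-58, -68, 136) mm in the cabinet's frame; same sizes.
- catch (a point): Where the inner face of the door's free edge is when shut (up to 6.5 mm to either side with the rail's setting), at (-52, 77, 89) mm in the cabinet's frame, on two soft rubber buffers that give 4 mm; axes as the cabinet's. In the last 20 mm a sprung roller inside, under the roof, resists the door's striker with 3 to 10 N, then snaps behind it and holds the door shut.
- door: Blue steel door leaf, 12 thick (x) x 134 wide (y) x 150 mm high, 0.27 to 0.44 kg, loose. Origin under the leaf's middle; x points to its inside (lock on the outside), y to the free edge, z up. Shut, its axes are parallel to the cabinet's and its origin is 14 mm above the desk; opening turns it by + about z (seen from above anticlockwise): at 90 degrees the free edge points to the robot.
- door_top (a point): Middle of the door's top edge, (0, 0, 150) mm in the door's frame; axes as the door's. Both faces are flat for 25 mm below the edge from y = -60 to y = 12 mm: grip there from above, across the thickness. The lock (y = 30, z = 72 mm) stands 5 mm proud outside and 16 mm inside; the catch's striker (y = 24 mm, 22 wide, z from 111 to 137 mm) 28 mm inside.
- knuckle_low (a point): Centre of the open lower mouth of the door's lower hinge knuckle, at (0, -78, 22) mm in the door's frame; axes as the door's. A barrel of 19 mm outer diameter with a bore of 9.6 mm, 17 mm deep from below, closed on top. Fully home, this mouth rests on the pin's shoulder.
- knuckle_up (a point): The same for the upper knuckle, at (0, -78, 122) mm in the door's frame.
- free_edge (a point): Point on the inner face of the door at its free edge, at (6, 67, 75) mm in the door's frame.
- rest: Slotted beech block, 66 x 100 x 45 mm, fixed. Origin under its centre; its slot, 17 mm wide, runs along its y, slot floor 15 mm above the desk. The door stands upright in the slot, its axes parallel to the block's.
- oil_bottle: Small yellow and red oil bottle, 40 mm diameter, 123 mm high, standing; bystander.
- lock_cylinder: Grey lock cylinder, 38 x 64 x 17 mm, lying; bystander.
- padlock: Brass padlock, 63 x 42 x 15 mm, lying; bystander.
- screwdriver: Blue screwdriver, 192 x 25 x 26 mm, lying; bystander.
Mind the look-alikes: they are no part of the job. There is more than one size of the rest; the one meant has the size given above.

How it is judged:
On the way, in this order (a step that is already met when the one before it is completed fails the run):
1. the door has been lifted out of the slot of the rest (z of door in the frame of rest above 0.05 m), for 0.1 s.
2. both knuckles are down on the pintle pins: each knuckle's mouth within 3 mm in height of its shoulder (z of knuckle_low in the frame of pintle_low between -0.003 and 0.003 m and horizontal distance between knuckle_low and pintle_low below 0.0095 m and z of knuckle_up in the frame of pintle_up between -0.003 and 0.003 m and horizontal distance between knuckle_up and pintle_up below 0.0095 m), for 0.2 s.
At the end, for the whole second after the job is handed in: Both knuckles are down on their pins (mouths within 3 mm in height of the shoulders, within 9.5 mm sideways of the pintle sites), the inner face at the door's free edge is within 4 mm of the shut plane in front of the cabinet, and the door is at rest (all of step 2 and x of free_edge in the frame of cabinet between -0.056 and -0.048 m and y of free_edge in the frame of cabinet above 0.05 m and linear speed of door below 0.02 m/s); the robot touches nothing.
It fails at once if the door presses on or strikes the cabinet, its pins or its catch with more than 45 N, added up over all points of contact (contact force between door and cabinet above 45 N).
It fails at once if the oil bottle is displaced by more than 25 mm (distance of oil_bottle from where it was at the start of the episode above 0.025 m).
It fails at once if the lock cylinder is displaced by more than 25 mm (distance of lock_cylinder from where it was at the start of the episode above 0.025 m).
It fails at once if the padlock is displaced by more than 25 mm (distance of padlock from where it was at the start of the episode above 0.025 m).
It fails at once if the screwdriver is displaced by more than 25 mm (distance of screwdriver from where it was at the start of the episode above 0.025 m).
It also fails if it takes over 64 s, if anything falls off the work surface, if the arm or the gripper's body presses on something with over 40 N, if the wrist force passes 120 N, or if a joint passes its speed limit or range.

## Robot

A 6-joint arm with a two-finger parallel gripper is mounted at the origin on a cart in front of the work surface, level with it; the furniture and walls round the work are solid. World frame = base frame: x ahead of the robot, y to its left, z up, the work surface at z = 0. Lengths are in m, angles in rad, forces in N, time in s.
With the tool pointing down it reaches from about 0.375 to 0.975 m from the base axis. Payload 3.8 kg.
Tool frame: the origin (TCP) lies midway between the tips of the shut fingers; the grasp point (between the pads) lies 19 mm behind it; z points along the fingers, y is the line along which they close (so a half turn about z gives the same grasp; the last joint's range is limited). The gripper opens to 85 mm and grips with 20 to 120 N. Pads are 22 mm wide; open, the fingers measure 114 mm over their backs; the gripper's body (76 mm by 85 mm) begins 54 mm behind the grasp point. The pads swing forward as they close: fully open they stand 13 mm farther back than shut.
Start: joints at [1.278, 0.264, 1.604, -0, 1.274, -0.037], TCP at [0.171, 0.653, 0.231] pointing down, gripper open.
Joint ranges: [-2.63, 2.63], [-0.94, 2.18], [0.31, 2.57], [-1.31, 4.45], [0, 2.66], [-2.55, 2.55]. Speed limits (rad/s): [2.57, 2.57, 3.14, 3.14, 3.14, 3.14].

## Interface

Orientations are given as a rotation vector (axis times angle).
In Python, from workcell import status, read_camera, workorder, masks_of gives the robot as it stands.
- The arm moves only by the tool drive_tool, never from a script. Its argument "rows" is a list of rows, each a list of 7 numbers: the turn, a rotation vector about the tool's x, y, z in degrees, then the shift along the tool's x, y, z in m, then the opening, from 0 (shut) to 1 (fully open). In form: [[ax, ay, az, tx, ty, tz, claw], ...]. A call has 1 to 8 rows; each row shifts and turns the commanded pose from where the row before left it, along the tool's axes as they then stand; what a row does not reach is not made up. A row lasts 1/12 s, in which the tool goes at most 41.7 mm and 7.16 degrees, less where a joint would pass 70% of its speed; a pose out of reach is approached as far as the arm can. A call is refused whole if a number of a shift passes 0.0417 or a number of a turn 7.16, either way. A call with a gripper value outside its range is refused whole. The fingers move at their own pace and stop on an object; "force" is the grip in N (left out, the last holds). Time passes only in rows, so rows that do not move let the fingers close. It gives the time, the measured TCP pose, the force, the opening and the grip force at its end, in the units of the state.
- status.read_state(): the state, without advancing time (a new reading comes with each control period).
- read_camera(name): name is "scene" or "top" or "wrist"; returns a dict with "color" (480x640x3 uint8, red, green, blue), "intrinsics" (3x3 intrinsics, pixels), "world_from_camera" (4x4, takes a point from camera to world coordinates); the wrist camera has in their place "mount" (4x4, takes a point from camera to tool coordinates, whose origin is the TCP and whose axes are the flange's). Camera axes: x right, y up, looking along -z (the intrinsics and any distortion apply to the point x, -y, -z); pixel columns grow to the right and rows downward; lengths in m; the calibration is good to about 2 mm. A picture is of the moment at which its call begins: read the wrist's pose just before it. There is no depth.
- workorder.finish_job(): hands the job in; it is judged then, once.
Trained networks look in a picture, given as the dict that the camera call returned (one of the last four; its "shot" number tells which), for a name from the list of things; names that differ only in an ending like _2 or _b are one class to them, and where a whole thing is asked for, a point or a joint stands for the part that bears it (a point fixed in the world has none). Each returns a list of dicts, best first, with "score" (0 to 1); they miss things now and then, are a little off and sometimes report something else, mostly with a low value. They report only what shows in the picture. A call takes as long as a camera call. They do not tell look-alikes from the thing itself.
- masks_of(picture, name): "mask" (480x640 bool, what is visible of it) and "bbox" ([left, top, right, bottom] in pixels, round what is visible of it).
The state is a dict: "time": time; "q": joint angles; "joint_vel": joint speeds; "joint_torque": joint torques, N m; "tool_pos": TCP position; "tcp_rot": TCP orientation; "wrist_force": force on the tool from outside, world axes, zero at the start; "torque": the same for the moment, N m; "width": opening from 0.0 (shut) to 1.0 (fully open); "grip_force": force on a finger pad.
Only numpy, scipy, OpenCV 4.12 (cv2) and the standard library are available. Lean on these libraries where they do the work, as an engineer would, in place of code of your own. Each camera call takes 0.05 s, during which the arm holds its last target. There are 200 camera calls.

## Working session

There is one attempt and no reset: what is moved stays moved. The work goes in short steps, Python scripts to look and compute and a tool call to move; the robot and the scene stay as the last step left them, time stands still between calls to the robot, and variables do not carry over. Pictures are saved under pics/ and viewed, at most 10 in all, crops included, and the job is handed in when it is done.

Besides the shell and the picture viewer there is one more tool, called after "Emit:" as name(argument=value, ...) on one line, values as JSON. drive_tool: Moves the arm, as the interface text tells. Its arguments: {"type":"object","properties":{"rows":{"type":"array"},"force":{"type":"number"}},"required":["rows"]}

```bash
mkdir -p pics
cat > h.py <<'E'
import numpy as np, cv2
from workcell import status, read_camera, workorder, masks_of
from scipy.spatial.transform import Rotation as R
def proj(P,c,T=None):
    T=c["world_from_camera"] if T is None else T
    T=np.array(T);p=(np.atleast_2d(P)-T[:3,3])@T[:3,:3]
    p=p*[1,-1,-1]; u=p@np.array(c["intrinsics"]).T
    return u[:,:2]/u[:,2:]
def ray(uv,c,z,T=None):
    T=np.array(c["world_from_camera"] if T is None else T);K=np.array(c["intrinsics"])
    uv=np.atleast_2d(uv);d=np.c_[uv,np.ones(len(uv))]@np.linalg.inv(K).T*[1,-1,-1]
    d=d@T[:3,:3].T; o=T[:3,3]
    return o+d*((z-o[2])/d[:,2])[:,None]
def save(n,im): cv2.imwrite(f"pics/{n}.png",im[:,:,::-1])
E
python3 - <<'E'
from h import *
s=status.read_state();print(s)
for n in("scene","top"):
    c=read_camera(n);save(n,c["color"]);print(n,[k for k in c],np.round(c["intrinsics"],1).tolist(),np.round(c["world_from_camera"],3).tolist())
    for k in("cabinet","door","rest","oil_bottle","lock_cylinder","padlock","screwdriver"):
        print(k,[(round(float(m["score"]),2),[int(v) for v in m["bbox"]],ray([[ (m["bbox"][0]+m["bbox"][2])/2,(m["bbox"][1]+m["bbox"][3])/2]],c,0.02)[0].round(3).tolist()) for m in masks_of(c,k)[:3]])
E
```

```text
{'time': 0.0, 'q': array([ 1.27809414e+00,  2.64749264e-01,  1.60539302e+00,  1.13324576e-05,
        1.27368452e+00, -3.69068946e-02]), 'joint_vel': array([-7.74783395e-04, -6.86725364e-05, -1.18733675e-03,  1.67320926e-03,
        2.03008711e-05, -1.39488200e-03]), 'joint_torque': array([ 1.52435400e-04, -5.15105546e+01, -3.67318797e+01,  7.66373631e-06,
        1.29669457e-02, -6.56239969e-07]), 'tool_pos': array([0.17057545, 0.65233208, 0.22995437]), 'tcp_rot': array([-0.4006646 , -3.11555618,  0.00345865]), 'wrist_force': array([ 0.3817538 , -1.06139589, -0.2183263 ]), 'torque': array([ 0.05634697, -0.03365285, -0.05018903]), 'grip_force': 0.0, 'width': 0.9975144724758609}
scene ['color', 'intrinsics', 'world_from_camera', 'shot'] [[534.0, 0.0, 324.4], [0.0, 534.0, 243.2], [0.0, 0.0, 1.0]] [[-0.731, 0.309, -0.609, -0.244], [-0.683, -0.311, 0.661, 1.178], [0.016, 0.899, 0.438, 0.663], [0.0, 0.0, 0.0, 1.0]]
cabinet [(0.93, [286, 179, 339, 258], [0.787, 0.111, 0.02])]
door [(0.6, [302, 230, 363, 301], [0.545, 0.288, 0.02])]
rest [(0.9, [191, 361, 234, 395], [0.412, 0.754, 0.02]), (
[... 381 characters left out ...]
06, 0.994, -0.112, 0.429], [-1.0, -0.006, -0.003, 0.355], [-0.004, 0.112, 0.994, 1.239], [0.0, 0.0, 0.0, 1.0]]
cabinet [(0.97, [353, 170, 425, 231], [0.668, 0.189, 0.02])]
door [(0.78, [296, 249, 330, 315], [0.462, 0.383, 0.02])]
rest [(0.89, [150, 286, 181, 320], [0.413, 0.75, 0.02]), (0.82, [292, 259, 332, 308], [0.458, 0.385, 0.02])]
oil_bottle [(0.53, [280, 187, 302, 209], [0.676, 0.438, 0.02])]
lock_cylinder [(0.58, [266, 202, 289, 226], [0.634, 0.472, 0.02]), (0.54, [349, 171, 430, 231], [0.666, 0.188, 0.02])]
padlock [(0.69, [351, 172, 427, 232], [0.665, 0.188, 0.02]), (0.51, [467, 261, 488, 288], [0.478, -0.028, 0.02])]
screwdriver [(0.78, [246, 256, 274, 303], [0.469, 0.516, 0.02])]
```

Run:
```python
import cv2
a=cv2.imread("pics/scene.png")[160:320,220:450];b=cv2.imread("pics/top.png")[150:330,230:500]
cv2.imwrite("pics/a1.png",cv2.resize(a,None,fx=3.4,fy=3.4,interpolation=2))
cv2.imwrite("pics/b1.png",cv2.resize(b,None,fx=2.96,fy=2.96,interpolation=2))
```

```text
(no output)
```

View pics/a1.png

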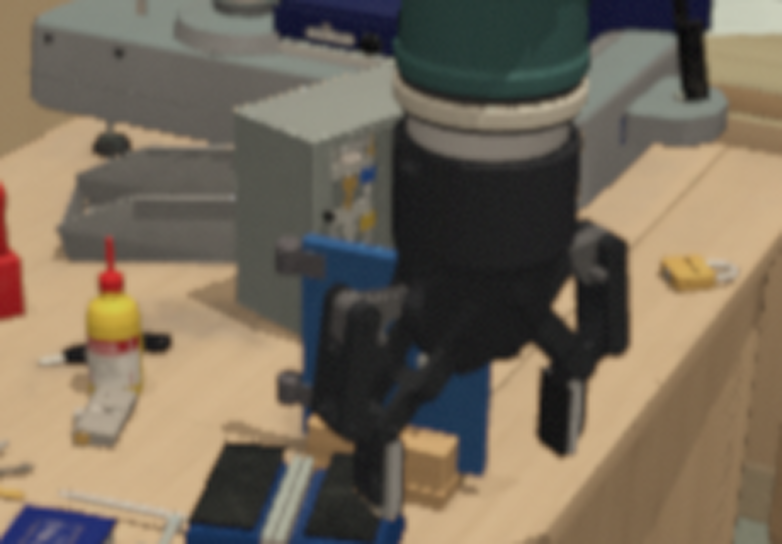

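View pics/b1.png

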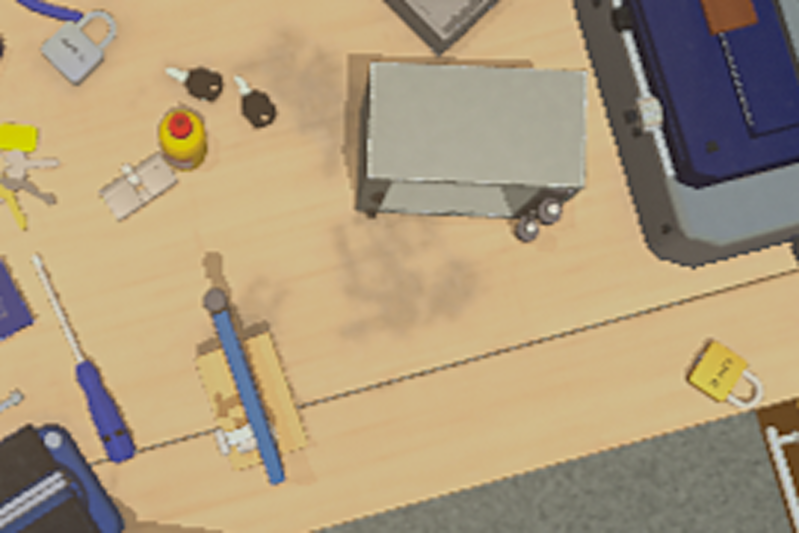

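The pictures show the door in the large beech rest, with its knuckle end away from the robot (top crop 215,300) and its free edge at (277,480). The cabinet roof has corners at about (370,62) and (585,186). The pins are at (550,210) upper and (527,230) lower.

Run:
```python
from h import *
c=read_camera("top");w=read_camera("wrist")
cr=lambda L:np.array(L)/2.96+[230,150]
print("roof",ray(cr([(370,62),(586,70),(585,186),(366,178)]),c,.172).round(4).tolist())
print("pinU",ray(cr([(550,210)]),c,.1485).round(4).tolist(),"pinL",ray(cr([(527,230)]),c,.0485).round(4).tolist())
print("door free",ray(cr([(277,480)]),c,.165).round(4).tolist(),"knuckle",ray(cr([(215,300)]),c,.16).round(4).tolist())
print(np.round(w["mount"],3).tolist(),np.round(w["intrinsics"],1).tolist())
```

```text
roof [[0.7069, 0.2856, 0.172], [0.6996, 0.1221, 0.172], [0.6106, 0.1255, 0.172], [0.6177, 0.2898, 0.172]]
pinU [[0.5962, 0.1478, 0.1485]] pinL [[0.5947, 0.1484, 0.0485]]
door free [[0.3932, 0.358, 0.165]] knuckle [[0.5275, 0.4039, 0.16]]
[[-0.0, 0.951, 0.309, 0.079], [1.0, 0.0, -0.001, 0.0], [-0.001, 0.309, -0.951, -0.142], [0.0, 0.0, 0.0, 1.0]] [[390.4, 0.0, 310.5], [0.0, 390.4, 244.3], [0.0, 0.0, 1.0]]
```

Emit:
drive_tool(rows=[[0,0,0,-0.034,-0.0193,-0.005,1],[0,0,0,-0.034,-0.0193,-0.005,1],[0,0,0,-0.034,-0.0193,-0.005,1],[0,0,0,-0.034,-0.0193,-0.005,1],[0,0,0,-0.034,-0.0193,-0.005,1],[0,0,0,-0.034,-0.0193,-0.005,1],[0,0,0,-0.034,-0.0193,-0.005,1],[0,0,0,-0.034,-0.0193,-0.005,1]])

```text
time: 1.57
tool_pos: [0.3959, 0.4334, 0.2718]
tcp_rot: [0.4, 3.116, 0.001]
wrist_force: [1.2, 0.8, 0.4]
width: 0.998
grip_force: 0.0
```

Emit:
drive_tool(rows=[[0,0,0,-0.034,-0.0193,-0.005,1],[0,0,0,-0.034,-0.0193,-0.005,1],[0,0,-6.8,0,0,0,1],[0,0,-6.8,0,0,0,1],[0,0,-6.8,0,0,0,1],[0,0,-6.8,0,0,0,1],[0,0,-6.8,0,0,0,1],[0,0,0,0,0,0,1]])

```text
time: 2.23
tool_pos: [0.451, 0.3801, 0.2814]
tcp_rot: [-0.532, 3.096, 0.0]
wrist_force: [0.4, -0.0, -0.6]
width: 1.001
grip_force: 0.0
```

Run:
```python
from h import *
import pickle
s=status.read_state();w=read_camera("wrist");t=read_camera("top")
pickle.dump((s,w,t),open("A.pkl","wb"));save("wA",w["color"])
print(s["time"],s["tool_pos"],R.from_rotvec(s["tcp_rot"]).as_matrix().round(3).tolist(),s["wrist_force"],s["q"])
```

```text
2.2333 [0.45098815 0.38014892 0.28138315] [[-0.943, -0.334, 0.0], [-0.334, 0.943, 0.0], [-0.0, 0.0, -1.0]] [ 0.42993948 -0.02095381 -0.58970806] [ 6.58146259e-01  7.61555504e-02  1.72970554e+00 -3.76066059e-06
  1.33558569e+00 -1.25283057e+00]
```

View pics/wA.png

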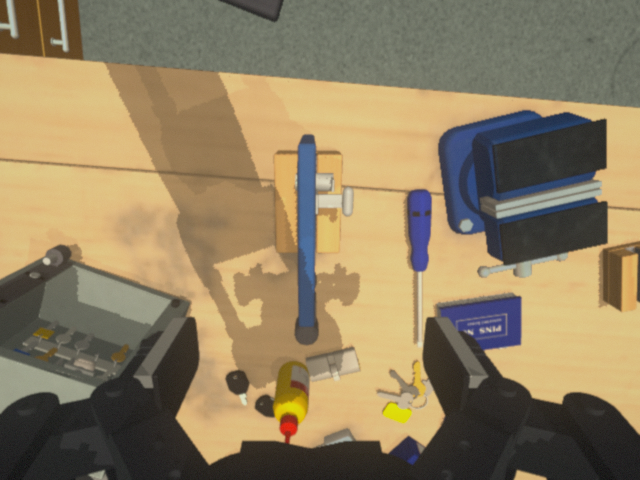

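The wrist view shows the door edge-on. Its top edge runs almost straight up the picture, from the free end at (308,137) to the knuckle at (306,335). The tool is therefore nearly aligned with the door already.

```bash
cat >> h.py <<'E'
def wT(s,w):
    T=np.eye(4);T[:3,:3]=R.from_rotvec(s["tcp_rot"]).as_matrix();T[:3,3]=s["tool_pos"];return T@np.array(w["mount"])
E
python3 - <<'E'
from h import *
import pickle
s,w,t=pickle.load(open("A.pkl","rb"));T=wT(s,w)
hsv=cv2.cvtColor(w["color"],cv2.COLOR_RGB2HSV);m=((hsv[...,0]>100)&(hsv[...,0]<125)&(hsv[...,1]>120)&(hsv[...,2]>50))
m[:,:285]=0;m[:,335:]=0;m[:120]=0;m[350:]=0
rows=np.where(m.sum(1)>5)[0];print(rows.min(),rows.max())
mid=[]
for r in rows:
    x=np.where(m[r])[0]; mid.append((x.mean(),r))
    if r%20==0: print(r,x.min(),x.max())
mid=np.array(mid);sel=(mid[:,1]>145)&(mid[:,1]<165)|(mid[:,1]>215)&(mid[:,1]<315)
P=ray(mid[sel]+[.0,0],w,.165,T)[:,:2];c0=P.mean(0);d=np.linalg.svd(P-c0)[2][0];d*=-np.sign(d[0])
print("door y dir",d,"yaw",np.degrees(np.arctan2(-d[0],d[1])) , "rms",np.std((P-c0)@[-d[1],d[0]]))
Rm=R.from_rotvec(s["tcp_rot"]).as_matrix();print("tool x ang err deg",np.degrees(np.arctan2(Rm[0,0]*d[1]-Rm[1,0]*d[0],Rm[:2,0]@d)))
fe=ray([[308,rows.min()]],w,.165,T)[0,:2]; ctr=c0+d*((fe-c0)@d-.067)
print("center from free end",ctr)
kn=ray([[306,335]],w,.16,T)[0,:2];print("center from knuckle",c0+d*((kn-c0)@d+.078))
# gap check: top view
hs=cv2.cvtColor(t["color"],cv2.COLOR_RGB2HSV);mm=((hs[...,0]>100)&(hs[...,0]<125)&(hs[...,1]>120)&(hs[...,2]>50))
pu=proj([[*ctr,.165],[*(ctr+.067*d),.165],[*(ctr-.067*d),.165]],t);print(pu)
# rail region from wrist
for k in("rest","door","cabinet"):print(k,[(round(float(x["score"]),2),x["bbox"]) for x in masks_of(read_camera("wrist"),k)])
E
```

```text
162 273
200 301 311
220 301 311
240 300 312
260 305 312
door y dir [-0.92383836 -0.38278282] yaw 112.50616368219939 rms 0.0004672585219937437
tool x ang err deg 3.015206366776296
center from free end [0.46662442 0.38400019]
center from knuckle [0.45351489 0.37856839]
[[311.57662097 278.5826762 ]
 [323.37084339 306.85194311]
 [299.93617895 250.68200157]]
rest [(0.98, [604.8, 240.3, 640.0, 308.6]), (0.74, [270.9, 150.7, 345.2, 254.0])]
door [(0.88, [292.6, 133.3, 353.9, 344.0])]
cabinet [(0.79, [0.0, 243.7, 191.2, 480.0])]
```

Run:
```python
from h import *
import pickle
s,w,t=pickle.load(open("A.pkl","rb"));T=wT(s,w);im=w["color"].astype(int)
b=(im[...,2]-im[...,0]);
mid=[]
for r in range(138,322):
    x=np.where(b[r,285:330]>12)[0]+285
    if r%15==0 or r<143: print(r,x.min() if len(x) else 0,x.max() if len(x) else 0)
    if len(x) and (145<r<165 or 215<r<320): mid.append(((x.min()+x.max())/2,r))
print([(r,int(b[r,308])) for r in range(130,142)])
P=ray(mid,w,.165,T)[:,:2];c0=P.mean(0);d=np.linalg.svd(P-c0)[2][0];d*=-np.sign(d[0])
print("d",d,"yaw",np.degrees(np.arctan2(-d[0],d[1])),"rms",np.std((P-c0)@[-d[1],d[0]]))
Rm=R.from_rotvec(s["tcp_rot"]).as_matrix();print("ang",np.degrees(np.arctan2(Rm[0,0]*d[1]-Rm[1,0]*d[0],Rm[:2,0]@d)))
top=[r for r in range(125,150) if b[r,308]>12][0]
fe=ray([[308,top]],w,.165,T)[0,:2];print(top,"ctr",c0+d*((fe-c0)@d-.067))
kn=ray([[306,334]],w,.16,T)[0,:2];print("ctrk",c0+d*((kn-c0)@d+.078))
```

```text
138 305 309
139 303 312
140 0 0
141 302 309
142 301 312
150 298 314
165 298 315
180 298 314
195 298 314
210 298 314
225 298 314
240 299 314
255 299 314
270 299 313
285 299 314
300 299 313
315 299 313
[(130, -99), (131, -98), (132, -98), (133, -88), (134, -42), (135, -2), (136, 10), (137, 14), (138, 13), (139, 12), (140, 9), (141, 15)]
d [-0.94472077 -0.32787599] yaw 109.13990732281752 rms 0.00018368083073152342
ang -0.3510499926055839
137 ctr [0.45212517 0.37757828]
ctrk [0.45300576 0.3778839 ]
```

Emit:
drive_tool(rows=[[0,0,0,-0.0085,-0.0382,0.003,1],[0,0,0,-0.0085,-0.0382,0.003,1],[0,0,0,-0.0085,-0.0382,0.003,1],[0,0,0,-0.0085,-0.0382,0.003,1],[0,0,0,-0.0085,-0.0382,0.003,1],[0,0,0,-0.0085,-0.0382,0.003,1],[0,0,0,-0.0085,-0.0382,0.003,1],[0,0,0,0,0,0,1]])

```text
time: 3.3
tool_pos: [0.5984, 0.1416, 0.2594]
tcp_rot: [-0.519, 3.098, -0.006]
wrist_force: [-1.0, 0.5, -1.0]
width: 1.002
grip_force: 0.0
```

Run:
```python
from h import *
import pickle,time
s=status.read_state();w=read_camera("wrist")
pickle.dump((s,w),open("B.pkl","wb"))
T=wT(s,w);print(s["time"],s["tool_pos"],s["joint_vel"].round(3))
a=proj([[.5955,.148,.1485],[.5955,.148,.0485]],w,T);print(a)
x,y=(a.mean(0)-[75,75]).astype(int).clip(0);print(x,y)
cv2.imwrite("pics/wB.png",cv2.resize(w["color"][y:y+150,x:x+150,::-1],None,fx=4,fy=4,interpolation=2))
```

```text
3.3 [0.59840568 0.14156537 0.25941291] [ 0.073 -0.024  0.022  0.078  0.034  0.075]
[[321.30942213 238.57581543]
 [318.77173067 206.58163713]]
245 147
```

View pics/wB.png

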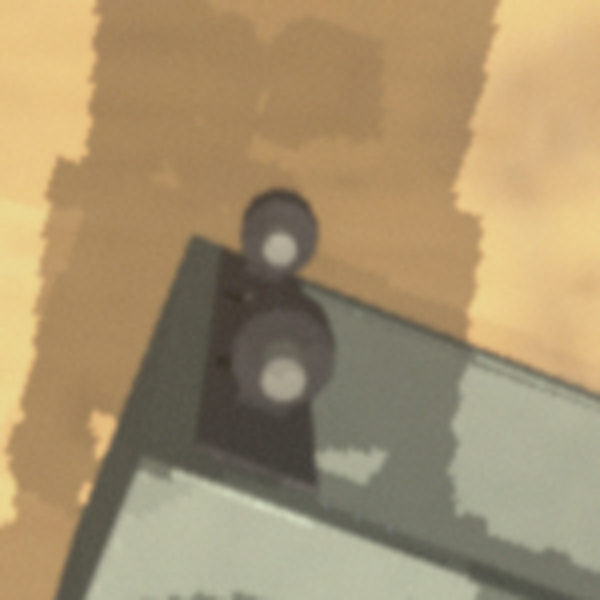

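The pins are sharp. The upper pin top is at crop (282,379), which is pixel (315.5,241.8), and the lower is at (280,249), pixel (315,209.3). I'll repeat this with the arm settled.

Run:
```python
from h import *
import pickle
for i in range(4): 
    s=status.read_state();w=read_camera("wrist")
    T=wT(s,w);g=cv2.cvtColor(w["color"],cv2.COLOR_RGB2GRAY).astype(float)
    out=[]
    for (u,v),z in(((315.5,241.75),.1485),((315,209.25),.0485)):
        y0,x0=int(v)-8,int(u)-8;p=g[y0:y0+17,x0:x0+17]
        n,l,st,ce=cv2.connectedComponentsWithStats((p>130).astype(np.uint8))
        k=1+np.argmin([np.hypot(*(q-8)) for q in ce[1:]]);uv=ce[k]+[x0,y0]
        out+=[uv.round(2).tolist(),int(st[k,4]),ray([uv],w,z,T)[0,:2].round(4).tolist()]
    print(out,abs(s["joint_vel"]).max().round(3),s["tool_pos"].round(4))
pickle.dump((s,w),open("B.pkl","wb"))
t=read_camera("top");g=cv2.cvtColor(t["color"],cv2.COLOR_RGB2GRAY)
print(proj([[.595,.148,.1485],[.595,.148,.0485]],t))
```

```text
[[310.74, 242.21], 78, [0.5987, 0.1452], [310.5, 209.5], 52, [0.5988, 0.1451]] 0.059 [0.5969 0.1444 0.2596]
[[309.04, 242.5], 48, [0.5984, 0.1462], [320.28, 209.57], 106, [0.595, 0.1558]] 0.045 [0.596  0.1462 0.2598]
[[308.23, 242.16], 31, [0.598, 0.1469], [319.61, 209.37], 130, [0.5946, 0.1564]] 0.034 [0.5956 0.1475 0.2601]
[[307.68, 242.0], 19, [0.5978, 0.1473], [319.22, 209.29], 144, [0.5945, 0.1569]] 0.023 [0.5953 0.1483 0.2602]
[[415.74031922 221.45840283]
 [408.20375303 227.59953572]]
```

```bash
cat > pins.py <<'E'
from h import *
def pins(guess=(.597,.1475)):
    s=status.read_state();w=read_camera("wrist");T=wT(s,w);g=cv2.cvtColor(w["color"],cv2.COLOR_RGB2GRAY).astype(float);out=[]
    for z in(.1485,.0485):
        u,v=proj([[*guess,z]],w,T)[0]; y0,x0=int(v)-14,int(u)-14;p=g[y0:y0+29,x0:x0+29]
        n,l,st,ce=cv2.connectedComponentsWithStats((p>120).astype(np.uint8))
        k=[i for i in range(1,n) if 25<st[i,4]<180 and abs(st[i,2]-st[i,3])<4]
        for i in k: out.append((z,(ce[i]+[x0,y0]).round(1).tolist(),int(st[i,4]),ray([ce[i]+[x0,y0]],w,z,T)[0,:2].round(4).tolist()))
    return s,w,out
E
python3 - <<'E'
from pins import *
for i in range(3):
    s,w,o=pins();print(o,s["tool_pos"].round(4),abs(s["joint_vel"]).max())
x,y=250,150;cv2.imwrite("pics/wC.png",cv2.resize(w["color"][100:340,160:480,::-1],None,fx=2.5,fy=2.5,interpolation=2))
E
```

```text
[(0.1485, [303.0, 241.8], 93, [0.5987, 0.145]), (0.0485, [304.7, 209.4], 55, [0.5989, 0.145])] [0.595  0.149  0.2605] 0.007388684909912386
[(0.1485, [302.8, 241.8], 93, [0.5987, 0.145]), (0.0485, [304.6, 209.2], 55, [0.5988, 0.145])] [0.595  0.1491 0.2606] 0.0019057510302831016
[(0.1485, [303.0, 241.7], 92, [0.5987, 0.145]), (0.0485, [304.7, 209.2], 56, [0.5989, 0.145])] [0.5951 0.1491 0.2606] 0.00425347762380633
```

View pics/wC.png

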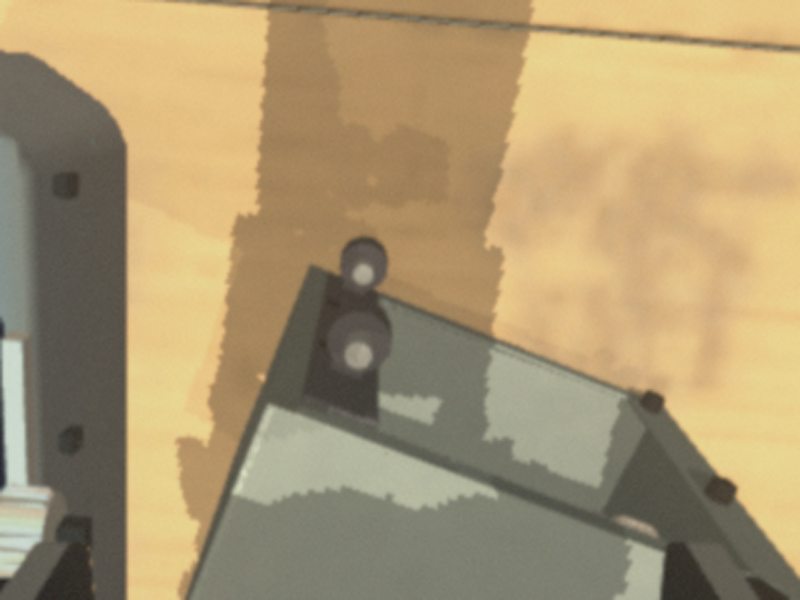

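Both pins give the same axis, (0.5988, 0.1450), in the wrist calibration. Next I move over the door's grip point.

Emit:
drive_tool(rows=[[0,0,0.35,0.0054,0.0376,0,1],[0,0,0,0.0054,0.0376,0,1],[0,0,0,0.0054,0.0376,0,1],[0,0,0,0.0054,0.0376,0,1],[0,0,0,0.0054,0.0376,0,1],[0,0,0,0.0054,0.0376,0,1],[0,0,0,0.0054,0.0376,0,1],[0,0,0,0,0,0,1]])

```text
time: 4.42
tool_pos: [0.4699, 0.3904, 0.2606]
tcp_rot: [0.528, -3.096, -0.006]
wrist_force: [1.5, -0.6, -0.2]
width: 1.003
grip_force: 0.0
```

Emit:
drive_tool(rows=[[0,0,0,0,0,0.02,1],[0,0,0,0,0,0,1],[0,0,0,0,0,0,1],[0,0,0,0,0,0,1],[0,0,0,0,0,0,1],[0,0,0,0,0,0,1]])

```text
time: 4.92
tool_pos: [0.4747, 0.3839, 0.2413]
tcp_rot: [-0.517, 3.097, 0.001]
wrist_force: [0.3, -0.1, 0.6]
width: 0.999
grip_force: 0.0
```

```bash
cat > door.py <<'E'
from h import *
def door(z=.165,r0=None,dz=0):
    s=status.read_state();w=read_camera("wrist");T=wT(s,w);im=w["color"].astype(int);b=im[...,2]-im[...,0]
    return s,w,T,b
E
python3 - <<'E'
from door import *
s,w,T,b=door();print(s["tool_pos"].round(4),abs(s["joint_vel"]).max().round(4),s["wrist_force"].round(2))
Rm=R.from_rotvec(s["tcp_rot"]).as_matrix();print(Rm.round(4).tolist())
mid=[]
ft,kt=proj([[.3893,.3557,.165],[.5263,.4033,.165]],w,T);print(ft,kt)
for r in range(int(ft[1])-8,int(kt[1])):
    if r<0: continue
    x=np.where(b[r,280:340]>12)[0]+280
    if r%12==0:print(r,x.min() if len(x) else 0,x.max() if len(x) else 0)
    if len(x)>10: mid.append(((x.min()+x.max())/2,r,len(x)))
m=np.array(mid);L=np.median(m[:,2]);m=m[abs(m[:,2]-L)<6];P=ray(m[:,:2],w,.165,T)[:,:2];c0=P.mean(0);d=np.linalg.svd(P-c0)[2][0];d*=-np.sign(d[0])
print("d",d,c0,"ang",np.degrees(np.arctan2(Rm[0,0]*d[1]-Rm[1,0]*d[0],Rm[:2,0]@d)),"lat off tool y",(c0-s["tool_pos"][:2])@Rm[:2,1])
save("wD",w["color"])
E
```

```text
[0.4747 0.3839 0.2413] 0.0023 [ 0.3  -0.06  0.58]
[[-0.9459, -0.3246, 0.0012], [-0.3246, 0.9459, 0.0009], [-0.0014, 0.0004, -1.0]]
[312.20408347  94.46953895] [312.79321579 337.8762855 ]
96 0 0
108 302 322
120 302 322
132 302 322
144 302 322
156 301 322
168 301 322
180 302 322
192 302 322
204 302 321
216 303 321
228 303 321
240 303 321
252 303 321
264 303 321
276 303 321
288 304 322
300 304 322
312 305 321
324 305 320
336 0 0
d [-0.9441746  -0.32944547] [0.45144174 0.37705766] ang 0.2958845847569675 lat off tool y 0.0010504471022529233
```

View pics/wD.png

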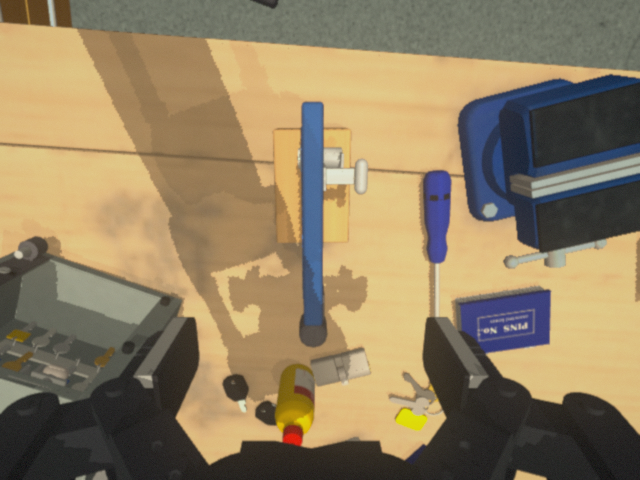

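Run:
```python
from h import *
s=status.read_state();w=read_camera("wrist");T=wT(s,w);Rm=R.from_rotvec(s["tcp_rot"]).as_matrix()
im=w["color"].astype(int);b=im[...,2]-im[...,0];print(b[96:108,312], w["color"][296:350:2,313].sum(1))
for uv,z in(((312,101.5),.165),((312,101.5),.16),((313,333),.165),((313,333),.157),((313,344),.157)):
    p=ray([uv],w,z,T)[0];print(uv,z,p[:2].round(4),"tool xy",((p-s["tool_pos"])@Rm)[:2].round(4))
```

```text
[ -98  -97  -99 -101  -93  -57   18   64   76   80   83   83] [258 257 253 260 259 259 257 265 264 266 266 267 266 258 256 244 250 237
 242 240 250 245 239 246 237 251 386]
(312, 101.5) 0.165 [0.3925 0.3567] tool xy [0.0866 0.0009]
(312, 101.5) 0.16 [0.3924 0.3567] tool xy [0.0868 0.0009]
(313, 333) 0.165 [0.5228 0.4022] tool xy [-0.0514  0.0017]
(313, 333) 0.157 [0.5273 0.4038] tool xy [-0.0561  0.0017]
(313, 344) 0.157 [0.5351 0.4065] tool xy [-0.0644  0.0017]
```

Emit:
drive_tool(rows=[[0,0,-0.3,0,0.001,0.03,1],[0,0,0,0,0,0.03,1],[0,0,0,0,0,0.03,1],[0,0,0,0,0,0.017,1],[0,0,0,0,0,0,1],[0,0,0,0,0,0,1],[0,0,0,0,0,0,1],[0,0,0,0,0,0,1]])

```text
time: 5.68
tool_pos: [0.4752, 0.3861, 0.1358]
tcp_rot: [-0.526, 3.094, 0.003]
wrist_force: [0.2, 0.4, 0.9]
width: 1.0
grip_force: 0.0
```

Emit:
drive_tool(rows=[[0,0,0,0,0,0,0.5],[0,0,0,0,0,0,0.3],[0,0,0,0,0,0,0.2],[0,0,0,0,0,0,0.1],[0,0,0,0,0,0,0],[0,0,0,0,0,0,0],[0,0,0,0,0,0,0],[0,0,0,0,0,0,0]], force=60)

```text
time: 6.35
tool_pos: [0.474, 0.3853, 0.1335]
tcp_rot: [-0.526, 3.096, 0.0]
wrist_force: [1.1, 0.3, 0.9]
width: 0.134
grip_force: 59.2
```

Emit:
drive_tool(rows=[[0,0,0,0,0,0,0],[0,0,0,0,0,0,0],[0,0,0,0,0,0,0],[0,0,0,0,0,0,0]])

```text
time: 6.68
tool_pos: [0.474, 0.3852, 0.1335]
tcp_rot: [-0.526, 3.097, 0.0]
wrist_force: [2.3, 1.3, 0.9]
width: 0.126
grip_force: 59.2
```

Run:
```python
from h import *
s=status.read_state();print({k:np.round(s[k],4) for k in("time","tool_pos","tcp_rot","wrist_force","torque","width","grip_force")})
```

```text
{'time': np.float64(6.6833), 'tool_pos': array([0.474 , 0.3852, 0.1335]), 'tcp_rot': array([-5.2630e-01,  3.0965e+00,  3.0000e-04]), 'wrist_force': array([2.3401, 1.2577, 0.8802]), 'torque': array([ 0.0547, -0.2006,  0.0029]), 'width': np.float64(0.1263), 'grip_force': np.float64(59.2177)}
```

Emit:
drive_tool(rows=[[0,0,0,0,0,-0.006,0],[0,0,0,0,0,-0.012,0],[0,0,0,0,0,-0.015,0],[0,0,0,0,0,-0.017,0],[0,0,0,0,0,-0.017,0],[0,0,0,0,0,-0.008,0],[0,0,0,0,0,0,0],[0,0,0,0,0,0,0]])

```text
time: 7.35
tool_pos: [0.4737, 0.3851, 0.2086]
tcp_rot: [-0.526, 3.097, 0.0]
wrist_force: [-0.6, 0.7, -3.6]
width: 0.13
grip_force: 58.7
```

Emit:
drive_tool(rows=[[0,0,0,0.006,-0.02,0,0],[0,0,0,0.009,-0.036,0,0],[0,0,0,0.009,-0.036,0,0],[0,0,0,0.009,-0.036,0,0],[0,0,0,0.009,-0.036,0,0],[0,0,0,0.009,-0.036,0,0],[0,0,0,0.009,-0.036,0,0],[0,0,0,0.009,-0.032,0,0]])

```text
time: 8.02
tool_pos: [0.4957, 0.1071, 0.2065]
tcp_rot: [0.526, -3.094, 0.001]
wrist_force: [1.2, -0.1, -3.3]
width: 0.131
grip_force: 59.3
```

Emit:
drive_tool(rows=[[0,0,0,0,0,0,0],[0,0,0,0,0,0,0],[0,0,0,0,0,0,0],[0,0,0,0,0,0,0],[0,0,0,0,0,0,0],[0,0,0,0,0,0,0]])

```text
time: 8.52
tool_pos: [0.4969, 0.1105, 0.208]
tcp_rot: [0.529, -3.096, -0.0]
wrist_force: [-0.0, 0.8, -3.3]
width: 0.13
grip_force: 60.0
```

Run:
```python
from h import *
s=status.read_state();print({k:np.round(s[k],4) for k in("time","tool_pos","tcp_rot","wrist_force","torque","width","grip_force")})
w=read_camera("wrist");t=read_camera("top");c=read_camera("scene")
import pickle;pickle.dump((s,w,t,c),open("C.pkl","wb"))
a=w["color"];b=cv2.resize(t["color"][190:290,330:480],None,fx=3,fy=3,interpolation=2);e=cv2.resize(c["color"][160:280,250:430],None,fx=2.5,fy=2.5,interpolation=2)
o=np.zeros((600,800,3),np.uint8);o[:300,:400]=cv2.resize(a,(400,300));o[:300,400:800]=b[:300,:400];o[300:600,:450]=e;save("m1",o)
```

```text
{'time': np.float64(8.5167), 'tool_pos': array([0.4969, 0.1105, 0.208 ]), 'tcp_rot': array([ 5.2930e-01, -3.0962e+00, -3.0000e-04]), 'wrist_force': array([-0.0059,  0.7875, -3.2816]), 'torque': array([ 0.0406, -0.0809,  0.0217]), 'width': np.float64(0.13), 'grip_force': np.float64(60.0029)}
```

View pics/m1.png

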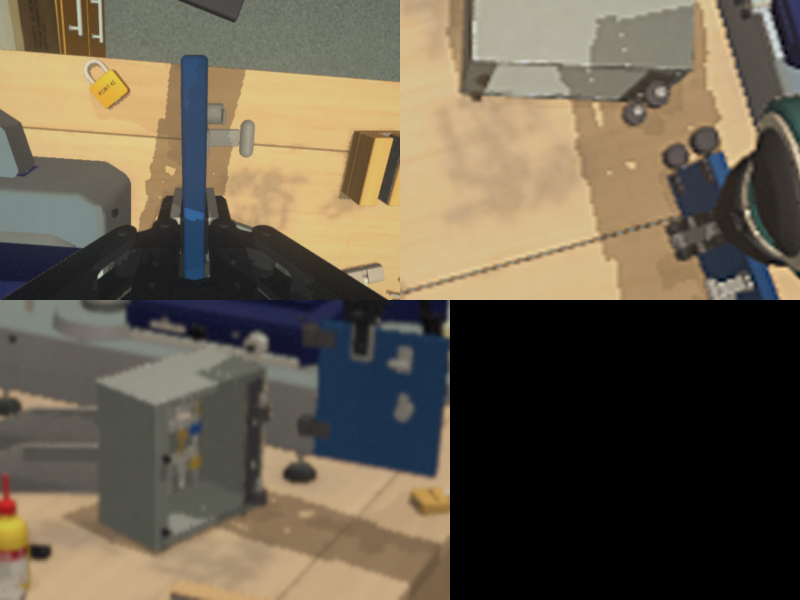

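The door is lifted and hangs upright. In the top view (upper right) the pins are at (657,92) and (634,113), and the knuckles are at (706,141) and (677,155). I can use these to cross-check the offset.

Run:
```python
from h import *
import pickle
s,w,t,c=pickle.load(open("C.pkl","rb"));Rm=R.from_rotvec(s["tcp_rot"]).as_matrix()
q=lambda x,y:[[(x-400)/3+330-.33,y/3+190-.33]]
g=cv2.cvtColor(t["color"],cv2.COLOR_RGB2GRAY)
pu,pl=ray(q(657,92),t,.1485)[0],ray(q(634,113),t,.0485)[0]
for h in(.02,.025):
  ku,kl=ray(q(706,141),t,.2115+h)[0],ray(q(677,155),t,.1115+h)[0]
  print("kn",ku.round(4),kl.round(4))
print("pin",pu.round(4),pl.round(4));print("pred kn",(s["tool_pos"]+Rm@[-.0575,0,0]).round(4),"tool x",Rm[:,0].round(4))
# wrist: door lateral centre line
im=w["color"].astype(int);b=im[...,2]-im[...,0]
m=[]
for r in range(120,300,10):
    x=np.where(b[r,270:350]>25)[0]+270; m.append(((x.min()+x.max())/2,r))
P=ray(m,w,s["tool_pos"][2]+.0315,wT(s,w));L=(P-s["tool_pos"])@Rm;print(L[:,:2].round(4).tolist())
r=[i for i in range(60,140) if b[i,310]>25][0];print(r,((ray([[310,r]],w,s["tool_pos"][2]+.0315,wT(s,w))-s["tool_pos"])@Rm)[:,:2])
cv2.imwrite("pics/t2.png",cv2.resize(t["color"][205:255,395:445,::-1],None,fx=12,fy=12,interpolation=2))
```

```text
kn [0.5501 0.1314 0.2315] [0.5515 0.1317 0.1315]
kn [0.5495 0.1326 0.2365] [0.5509 0.1327 0.1365]
pin [0.5976 0.1488 0.1485] [0.5957 0.1493 0.0485]
pred kn [0.5511 0.1296 0.208 ] tool x [-9.432e-01 -3.322e-01  4.000e-04]
[[0.078, 0.0], [0.0754, 0.0], [0.0728, 0.0], [0.0701, 0.0], [0.0674, 0.0], [0.0647, 0.0], [0.0619, 0.0], [0.059, 0.0], [0.0561, 0.0], [0.0532, 0.0], [0.0502, 0.0], [0.0472, 0.0002], [0.0441, 0.0], [0.041, 0.0], [0.0378, 0.0], [0.0346, 0.0], [0.0313, 0.0], [0.0279, 0.0]]
89 [[ 0.0857762  -0.00011549]]
```

View pics/t2.png

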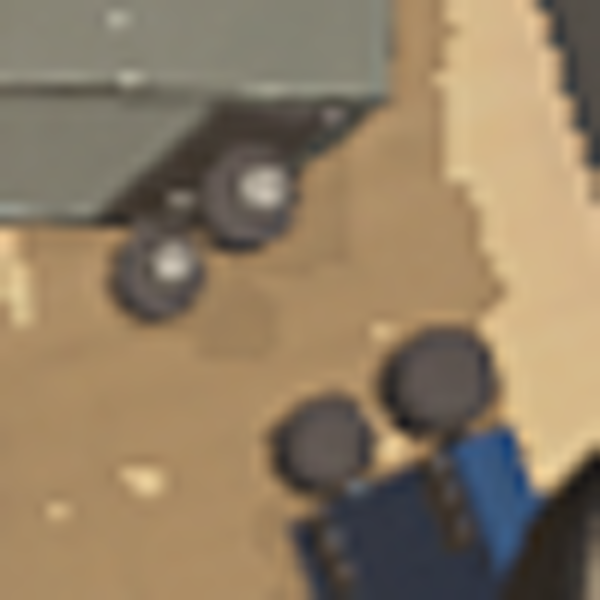

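The crop shows the pin tops at (263,187) upper and (173,264) lower, and the knuckle tops at (440,380) and (323,445).

Run:
```python
from h import *
import pickle
s,w,t,c=pickle.load(open("C.pkl","rb"));Rm=R.from_rotvec(s["tcp_rot"]).as_matrix()
q=lambda x,y:[[(x+.5)/12-.5+395,(y+.5)/12-.5+205]]
P=[ray(q(263,187),t,.1485)[0],ray(q(173,264),t,.0485)[0]]
K=[ray(q(440,380),t,.2325)[0],ray(q(323,445),t,.1325)[0]]
for p,k in zip(P,K): print(p.round(4),k.round(4),"delta tool",((p-k)@Rm)[:2].round(4))
print("wrist-based delta",((np.r_[.5988,.145,.208]-s["tool_pos"]-Rm@[-.0575,0,0])@Rm)[:2].round(4))
# roof -> nominal pin locus, from top cam
```

```text
[0.598  0.1463 0.1485] [0.5509 0.1326 0.2325] delta tool [-0.049  -0.0028]
[0.5976 0.1461 0.0485] [0.5507 0.1331 0.1325] delta tool [-0.0486 -0.0034]
wrist-based delta [-0.0501 -0.0013]
```

Emit:
drive_tool(rows=[[0,0,0,0,0,0.02,0],[0,0,0,0,0,0.02,0],[0,0,0,0,0,0.016,0],[0,0,0,0,0,0,0],[0,0,0,-0.01,-0.002,0,0],[0,0,0,-0.015,0,0,0],[0,0,0,-0.0145,0,0,0],[0,0,0,-0.01,0,0,0]])

```text
time: 9.33
tool_pos: [0.5454, 0.1241, 0.1541]
tcp_rot: [0.527, -3.096, 0.0]
wrist_force: [-25.1, -5.0, 6.7]
width: 0.13
grip_force: 61.5
```

Emit:
drive_tool(rows=[[0,0,0,0,0,0,0],[0,0,0,0,0,0,0],[0,0,0,0,0,0,0],[0,0,0,0,0,0.002,0],[0,0,0,0,0,0.002,0],[0,0,0,0,0,0,0],[0,0,0,0,0,0,0],[0,0,0,0,0,0,0]])

```text
time: 10.0
tool_pos: [0.5445, 0.1239, 0.1482]
tcp_rot: [-0.526, 3.097, 0.0]
wrist_force: [-2.2, 0.5, -3.8]
width: 0.131
grip_force: 60.0
```

```bash
cat > st.py <<'E'
from h import *
s=status.read_state();Rm=R.from_rotvec(s["tcp_rot"]).as_matrix()
print({k:np.round(s[k],4).tolist() for k in("time","tool_pos","wrist_force","torque","width","grip_force")},"F tool",(s["wrist_force"]@Rm).round(2),"rel",((s["tool_pos"]-[.5445,.126,.145])@Rm).round(4),"R",Rm[2].round(4))
E
python3 st.py
```

```text
{'time': 10.0, 'tool_pos': [0.5445, 0.1239, 0.1482], 'wrist_force': [-2.1995, 0.4526, -3.8117], 'torque': [0.1251, 0.4003, 0.033], 'width': 0.1314, 'grip_force': 60.0369} F tool [1.93 1.15 3.81] rel [ 0.0007 -0.002  -0.0032] R [-3.e-04  1.e-04 -1.e+00]
```

```bash
python3 - <<'E'
from h import *
s=status.read_state();w=read_camera("wrist");Rm=R.from_rotvec(s["tcp_rot"]).as_matrix()
im=w["color"].astype(int);b=im[...,2]-im[...,0]
r=[i for i in range(60,140) if b[i,310]>25][0];print("free row (was 89)",r)
m=[]
for r in range(120,300,30):
    x=np.where(b[r,270:350]>25)[0]+270; m.append((x.min(),x.max()))
print(m)
import pickle
s0,w0,t,c=pickle.load(open("C.pkl","rb"));b0=w0["color"].astype(int);b0=b0[...,2]-b0[...,0]
print([(lambda x:(x.min(),x.max()))(np.where(b0[r,270:350]>25)[0]+270) for r in range(120,300,30)])
d=cv2.absdiff(w["color"],w0["color"])[80:300,285:340].max(2);print((d>60).mean())
t=read_camera("top");c=read_camera("scene");o=np.zeros((600,800,3),np.uint8)
o[:,:400]=cv2.resize(t["color"][205:265,385:425],(400,600),interpolation=2);o[:480,400:]=cv2.resize(c["color"][180:276,310:390],(400,480),interpolation=2);save("m2",o)
E
python3 st.py
```

```text
free row (was 89) 90
[(np.int64(290), np.int64(330)), (np.int64(291), np.int64(330)), (np.int64(291), np.int64(329)), (np.int64(292), np.int64(329)), (np.int64(292), np.int64(328)), (np.int64(293), np.int64(328))]
[(np.int64(291), np.int64(330)), (np.int64(291), np.int64(330)), (np.int64(292), np.int64(329)), (np.int64(292), np.int64(329)), (np.int64(293), np.int64(328)), (np.int64(293), np.int64(328))]
0.005289256198347108
{'time': 10.15, 'tool_pos': [0.5445, 0.1239, 0.1482], 'wrist_force': [-2.0969, 0.67, -3.9006], 'torque': [0.2081, 0.4036, 0.04], 'width': 0.1308, 'grip_force': 60.0339} F tool [1.76 1.32 3.9 ] rel [ 0.0007 -0.002  -0.0032] R [-1.e-04  1.e-04 -1.e+00]
```

View pics/m2.png

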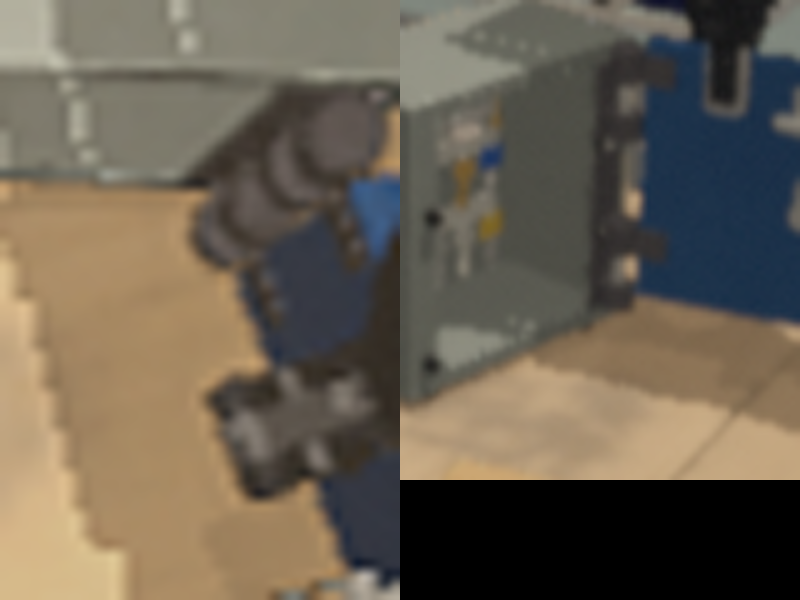

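The knuckles sit over the pins and the door hasn't slipped. A small residual side force suggests I'm slightly too far in, so I'll back off 1.5 mm and read the force.

Emit:
drive_tool(rows=[[0,0,0,0.0015,0,0,0],[0,0,0,0,0,0,0],[0,0,0,0,0,0,0],[0,0,0,0,0,0,0]])

```text
time: 10.48
tool_pos: [0.5437, 0.1232, 0.1487]
tcp_rot: [-0.526, 3.096, -0.0]
wrist_force: [0.4, 0.6, -3.0]
width: 0.132
grip_force: 60.0
```

```bash
python3 st.py
```

```text
{'time': 10.4833, 'tool_pos': [0.5437, 0.1232, 0.1487], 'wrist_force': [0.446, 0.5751, -3.011], 'torque': [0.0209, -0.0653, -0.0642], 'width': 0.1316, 'grip_force': 59.9759} F tool [-0.61  0.4   3.01] rel [ 0.0016 -0.0024 -0.0037] R [-1.4e-03 -5.0e-04 -1.0e+00]
```

Emit:
drive_tool(rows=[[0,0,0,0,0,0.0008,0],[0,0,0,0,0,0.0008,0],[0,0,0,0,0,0.0008,0],[0,0,0,0,0,0.0008,0],[0,0,0,0,0,0.0005,0],[0,0,0,0,0,0.0005,0],[0,0,0,0,0,0,0],[0,0,0,0,0,0,0]])

```text
time: 11.15
tool_pos: [0.5432, 0.1233, 0.1446]
tcp_rot: [-0.526, 3.097, -0.0]
wrist_force: [-1.6, -1.3, 0.8]
width: 0.13
grip_force: 60.6
```

```bash
python3 st.py
```

```text
{'time': 11.15, 'tool_pos': [0.5432, 0.1233, 0.1446], 'wrist_force': [-1.577, -1.3015, 0.8359], 'torque': [-0.051, 0.224, 0.0059], 'width': 0.1298, 'grip_force': 60.6343} F tool [ 1.92 -0.71 -0.84] rel [ 0.0021 -0.0021  0.0004] R [-4.e-04 -1.e-04 -1.e+00]
```

Contact came at TCP z of about 0.1446, as predicted, so the mouths are resting on the pin tops. I start a light spiral search.

Emit:
drive_tool(rows=[[0,0,0,0,0,0.001,0],[0,0,0,0,0.0005,0,0],[0,0,0,0,0.0005,0,0],[0,0,0,-0.0005,0,0,0],[0,0,0,-0.0005,0,0,0],[0,0,0,0,0,0,0],[0,0,0,0,0,0,0]])

```text
time: 11.73
tool_pos: [0.5433, 0.1247, 0.1421]
tcp_rot: [0.526, -3.096, -0.0]
wrist_force: [-0.2, 0.2, -3.4]
width: 0.132
grip_force: 60.0
```

Emit:
drive_tool(rows=[[0,0,0,0,-0.0005,0,0],[0,0,0,0,-0.0005,0,0],[0,0,0,0,-0.0005,0,0],[0,0,0,0,-0.0005,0,0],[0,0,0,0,0,0,0],[0,0,0,0,0,0,0]])

```text
time: 12.23
tool_pos: [0.5436, 0.1239, 0.1423]
tcp_rot: [0.527, -3.096, -0.003]
wrist_force: [-0.5, 6.4, -5.9]
width: 0.128
grip_force: 59.7
```

```bash
python3 st.py
```

```text
{'time': 12.2333, 'tool_pos': [0.5436, 0.1239, 0.1423], 'wrist_force': [-0.5484, 6.4352, -5.9159], 'torque': [0.9641, 0.1536, 0.3766], 'width': 0.1282, 'grip_force': 59.7144} F tool [-1.62  6.24  5.93] rel [ 0.0016 -0.0017  0.0027] R [ 9.0e-04  2.3e-03 -1.0e+00]
```

The knuckles dropped onto the pins: z fell and the vertical load vanished at (0.5433, 0.1247). I undo the last sidestep and lower gently.

Emit:
drive_tool(rows=[[0,0,0,0,0.001,0,0],[0,0,0,0,0.001,0,0],[0,0,0,0,0,0,0],[0,0,0,0,0,0.001,0],[0,0,0,0,0,0.001,0],[0,0,0,0,0,0.001,0],[0,0,0,0,0,0,0],[0,0,0,0,0,0,0]])

```text
time: 12.9
tool_pos: [0.5438, 0.1245, 0.1401]
tcp_rot: [-0.526, 3.097, -0.0]
wrist_force: [-0.4, 1.8, -3.2]
width: 0.134
grip_force: 60.1
```

```bash
python3 st.py
```

```text
{'time': 12.9, 'tool_pos': [0.5438, 0.1245, 0.1401], 'wrist_force': [-0.3509, 1.767, -3.2238], 'torque': [0.31, -0.0404, 0.0991], 'width': 0.1339, 'grip_force': 60.0578} F tool [-0.25  1.78  3.22] rel [ 0.0011 -0.0012  0.0049] R [-3.e-04 -1.e-04 -1.e+00]
```

Emit:
drive_tool(rows=[[0,0,0,0,0.0005,0.001,0],[0,0,0,0,0,0.001,0],[0,0,0,0,0,0.001,0],[0,0,0,0,0,0.001,0],[0,0,0,0,0,0.001,0],[0,0,0,0,0,0.001,0],[0,0,0,0,0,0,0],[0,0,0,0,0,0,0]])

```text
time: 13.57
tool_pos: [0.5434, 0.125, 0.1339]
tcp_rot: [0.526, -3.097, 0.0]
wrist_force: [-0.6, -0.5, -3.3]
width: 0.129
grip_force: 60.0
```

```bash
python3 st.py
```

```text
{'time': 13.5667, 'tool_pos': [0.5434, 0.125, 0.1339], 'wrist_force': [-0.5857, -0.4563, -3.3066], 'torque': [0.0407, -0.0875, 0.0237], 'width': 0.1293, 'grip_force': 60.0246} F tool [ 0.7  -0.24  3.31] rel [ 0.0013 -0.0006  0.0111] R [ 2.e-04 -1.e-04 -1.e+00]
```

Emit:
drive_tool(rows=[[0,0,0,0,0,0.001,0],[0,0,0,0,0,0.0007,0],[0,0,0,0,0,0.0006,0],[0,0,0,0,0,0,0],[0,0,0,0,0,0,0],[0,0,0,0,0,0,0],[0,0,0,0,0,0,0]])

```text
time: 14.15
tool_pos: [0.5437, 0.1251, 0.1323]
tcp_rot: [-0.526, 3.097, -0.0]
wrist_force: [-2.0, -0.7, 2.6]
width: 0.129
grip_force: 60.8
```

```bash
python3 st.py
```

```text
{'time': 14.15, 'tool_pos': [0.5437, 0.1251, 0.1323], 'wrist_force': [-2.0405, -0.6912, 2.6299], 'torque': [-0.038, 0.2294, 0.0228], 'width': 0.1287, 'grip_force': 60.7789} F tool [ 2.15  0.02 -2.63] rel [ 0.0011 -0.0006  0.0127] R [-5.e-04 -1.e-04 -1.e+00]
```

The door is fully seated at TCP z 0.1323, with the weight carried on the shoulders. Next I release, rise, close the fingers and place them outside the leaf.

Emit:
drive_tool(rows=[[0,0,0,0,0,0,0.2],[0,0,0,0,0,0,0.3],[0,0,0,0,0,0,0.35],[0,0,0,0,0,0,0.35],[0,0,0,0,0,0,0.35],[0,0,0,0,0,-0.01,0.35],[0,0,0,0,0,-0.02,0.35],[0,0,0,0,0,-0.025,0.35]])

```text
time: 14.82
tool_pos: [0.5419, 0.1248, 0.1859]
tcp_rot: [0.526, -3.093, 0.0]
wrist_force: [1.1, -0.6, 0.4]
width: 0.348
grip_force: 0.0
```

Emit:
drive_tool(rows=[[0,0,0,0,0,-0.02,0.35],[0,0,0,0,0,0,0.3],[0,0,0,0.02,-0.012,0,0],[0,0,0,0.02,-0.012,0,0],[0,0,0,0.0225,-0.015,0,0],[0,0,0,0,0,0,0],[0,0,0,0,0,0,0],[0,0,0,0,0,0,0]])

```text
time: 15.48
tool_pos: [0.4977, 0.0678, 0.2069]
tcp_rot: [-0.525, 3.097, 0.001]
wrist_force: [0.6, 0.6, 0.7]
width: 0.001
grip_force: 0.0
```

```bash
python3 st.py
python3 - <<'E'
from h import *
s=status.read_state();print(s["q"].round(2));w=read_camera("wrist");t=read_camera("top");T=wT(s,w)
im=w["color"].astype(int);b=im[...,2]-im[...,0];Rm=R.from_rotvec(s["tcp_rot"]).as_matrix()
m=b>25
P=[]
for r in range(60,400,20):
    x=np.where(m[r,250:560])[0]+250
    if len(x)>8: P.append((r,x.min(),x.max()))
print(P)
o=np.zeros((600,800,3),np.uint8);o[:,:400]=cv2.resize(t["color"][200:300,380:446],(400,600),interpolation=2);o[:300,400:]=cv2.resize(w["color"],(400,300));save("m3",o)
E
```

```text
{'time': 15.4833, 'tool_pos': [0.4977, 0.0678, 0.2069], 'wrist_force': [0.6331, 0.6267, 0.7017], 'torque': [-0.0282, -0.0488, 0.0204], 'width': 0.0006, 'grip_force': 0.0} F tool [-0.8   0.38 -0.7 ] rel [ 0.0633 -0.0395 -0.0619] R [-8.e-04  2.e-04 -1.e+00]
[ 0.09 -0.05  1.99  0.    1.2  -1.82]
[(240, np.int64(376), np.int64(396)), (260, np.int64(370), np.int64(395)), (280, np.int64(369), np.int64(394)), (300, np.int64(367), np.int64(392)), (320, np.int64(366), np.int64(391)), (340, np.int64(358), np.int64(390)), (360, np.int64(364), np.int64(389))]
```

View pics/m3.png

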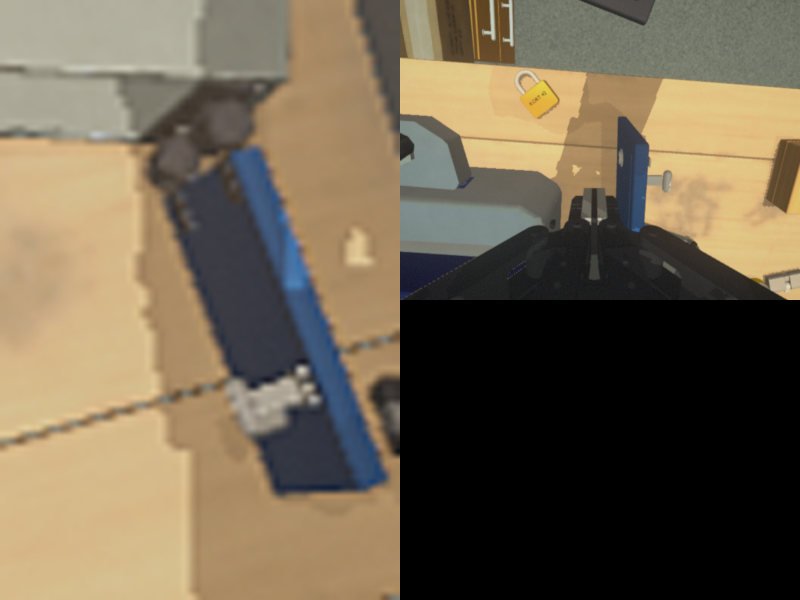

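The door hangs true at about 110° open, and the closed fingertips are on its outer side. I lower beside the leaf and start the arc about the hinge.

Emit:
drive_tool(rows=[[0,0,0,0,0,0.025,0],[0,0,0,0,0,0.03,0],[0,0,0,0,0,0.023,0],[0,0,0,0,0,0,0],[0,0,0,0,0,0,0],[0,0,0,0,0.006,0,0],[0,0,0,0,0.005,0,0],[0,0,0,0,0,0,0]])

```text
time: 16.25
tool_pos: [0.495, 0.0792, 0.1307]
tcp_rot: [-0.527, 3.094, 0.0]
wrist_force: [-0.2, -0.3, 0.1]
width: -0.001
grip_force: 0.0
```

Emit:
drive_tool(rows=[[0,0,3,0.001,0.006,0,0],[0,0,3,0.001,0.006,0,0],[0,0,5,0.0017,0.0105,0,0],[0,0,5,0.0017,0.0105,0,0],[0,0,5,0.0017,0.0105,0,0],[0,0,5,0.0017,0.0105,0,0],[0,0,0,0,0,0,0]])

```text
time: 16.83
tool_pos: [0.4779, 0.1314, 0.1303]
tcp_rot: [0.184, 3.134, 0.002]
wrist_force: [0.5, -0.1, 1.1]
width: 0.003
grip_force: 0.0
```

```bash
cat > arc.py <<'E'
from h import *
s=status.read_state();Rm=R.from_rotvec(s["tcp_rot"]).as_matrix();H=np.array([.598,.1442])
p=(s["tool_pos"][:2]-H)@Rm[:2,:2];print("t",s["time"],"pos",s["tool_pos"].round(4),"r,off",p.round(4),"F tool",(s["wrist_force"]@Rm).round(2),"tool x ang",np.degrees(np.arctan2(Rm[1,0],Rm[0,0])).round(1),"q6",s["q"][5].round(2))
T=read_camera("top");b=T["color"].astype(int);m=((b[...,2]-b[...,0])>25);m[:, :330]=0;m[:,446:]=0;m[:190]=0
# door angle: match the projected outline of the leaf to the blue pixels
best=[]
for a in range(-4,116):
    th=np.radians(a-2.6);d=np.array([-np.sin(th),np.cos(th)]);n=np.array([np.cos(th),np.sin(th)])
    q=[np.r_[H+d*y+n*x,z] for y in(.011,.145) for x in(-.006,.006) for z in(.014,.164)]
    h=cv2.convexHull(proj(q,T).astype(np.float32));k=np.zeros(m.shape,np.uint8);cv2.fillConvexPoly(k,h.astype(np.int32),1)
    best.append(((m&(k>0)).sum()/(m|(k>0)).sum(),a))
print(sorted(best)[-3:])
E
python3 arc.py
```

```text
t 16.8333 pos [0.4779 0.1314 0.1303] r,off [ 0.1178 -0.0268] F tool [-0.48 -0.01 -1.05] tool x ang 173.3 q6 -1.24
[(np.float64(0.21944177093359), 84), (np.float64(0.2257142857142857), 86), (np.float64(0.2266152362584378), 85)]
```

Emit:
drive_tool(rows=[[0,0,5,0.0018,0.0103,0,0],[0,0,5,0.0018,0.0103,0,0],[0,0,5,0.0018,0.0103,0,0],[0,0,5,0.0018,0.0103,0,0],[0,0,5,0.0018,0.0103,0,0],[0,0,5,0.0018,0.0103,0,0],[0,0,0,0,0,0,0]])

```text
time: 17.47
tool_pos: [0.4886, 0.1919, 0.1297]
tcp_rot: [0.987, 2.981, 0.002]
wrist_force: [1.0, 0.3, 0.3]
width: 0.001
grip_force: 0.0
```

```bash
python3 arc.py
```

```text
t 17.4667 pos [0.4886 0.1919 0.1297] r,off [ 0.1163 -0.027 ] F tool [-0.63  0.8  -0.27] tool x ang 143.4 q6 -0.6
[(np.float64(0.1792717086834734), 58), (np.float64(0.1807909604519774), 56), (np.float64(0.18882175226586104), 55)]
```

Emit:
drive_tool(rows=[[0,0,5,0.0018,0.0101,0,0],[0,0,5,0.0018,0.0101,0,0],[0,0,5,0.0018,0.0101,0,0],[0,0,5,0.0018,0.0101,0,0],[0,0,5,0.0018,0.0101,0,0],[0,0,4,0.0014,0.008,0,0],[0,0,3,0.001,0.006,0,0],[0,0,0,0,0,0,0]])

```text
time: 18.18
tool_pos: [0.5301, 0.2399, 0.1292]
tcp_rot: [1.769, 2.595, 0.001]
wrist_force: [-0.5, 0.0, 0.0]
width: -0.005
grip_force: 0.0
```

```bash
python3 arc.py
```

```text
t 18.1833 pos [0.5301 0.2399 0.1292] r,off [ 0.1138 -0.0283] F tool [ 0.21 -0.45 -0.02] tool x ang 111.4 q6 0.01
[(np.float64(0.0), 113), (np.float64(0.0), 114), (np.float64(0.0), 115)]
```

Emit:
drive_tool(rows=[[0,0,2,0.0012,0.004,0,0],[0,0,2,0.0012,0.004,0,0],[0,0,2,0.0012,0.004,0,0],[0,0,2,0.0012,0.004,0,0],[0,0,2,0.0012,0.004,0,0],[0,0,2,0.0012,0.004,0,0],[0,0,2,0.0012,0.004,0,0],[0,0,0,0,0,0,0]])

```text
time: 18.9
tool_pos: [0.554, 0.255, 0.1289]
tcp_rot: [2.073, 2.36, 0.0]
wrist_force: [-0.6, -0.1, 0.1]
width: -0.001
grip_force: 0.0
```

```bash
python3 arc.py
```

```text
t 18.9 pos [0.554  0.255  0.1289] r,off [ 0.1156 -0.0293] F tool [ 0.03 -0.65 -0.06] tool x ang 97.4 q6 0.26
[(np.float64(0.0), 113), (np.float64(0.0), 114), (np.float64(0.0), 115)]
```

Emit:
drive_tool(rows=[[0,0,1,0.0006,0.002,0,0],[0,0,1,0.0006,0.002,0,0],[0,0,1,0.0006,0.002,0,0],[0,0,1,0.0006,0.002,0,0],[0,0,1,0.0006,0.002,0,0],[0,0,0,0,0,0,0],[0,0,0,0,0,0,0]])

```text
time: 19.53
tool_pos: [0.5636, 0.2597, 0.1287]
tcp_rot: [-2.176, -2.266, 0.0]
wrist_force: [-0.1, -0.6, 0.2]
width: 0.005
grip_force: 0.0
```

```bash
python3 arc.py
```

```text
t 19.5333 pos [0.5636 0.2597 0.1287] r,off [ 0.1168 -0.0297] F tool [-0.58 -0.08 -0.24] tool x ang 92.3 q6 0.35
[(np.float64(0.0033613445378151263), 40), (np.float64(0.003395585738539898), 41), (np.float64(0.0035211267605633804), 42)]
```

Emit:
drive_tool(rows=[[0,0,1,0,0.0015,0,0],[0,0,1,0,0.0015,0,0],[0,0,1,0,0.0015,0,0],[0,0,1,0,0.0015,0,0],[0,0,1,0,0.0015,0,0],[0,0,0,0,0,0,0],[0,0,0,0,0,0,0]])

```text
time: 20.17
tool_pos: [0.5711, 0.2595, 0.1287]
tcp_rot: [2.273, 2.168, 0.0]
wrist_force: [-0.9, 0.7, -0.4]
width: -0.002
grip_force: 0.4
```

```bash
python3 arc.py
```

```text
t 20.1667 pos [0.5711 0.2595 0.1287] r,off [ 0.1139 -0.0323] F tool [ 0.66 -0.98  0.35] tool x ang 87.3 q6 0.43
[(np.float64(0.04148148148148148), 34), (np.float64(0.04173106646058733), 36), (np.float64(0.04258675078864353), 37)]
```

Emit:
drive_tool(rows=[[0,0,0,0,0.0015,0,0],[0,0,0,0,0.0015,0,0],[0,0,0,0,0.0015,0,0],[0,0,0,0,0.0015,0,0],[0,0,0,0,0,0,0],[0,0,0,0,0,0,0],[0,0,0,0,0,0,0]])

```text
time: 20.8
tool_pos: [0.5772, 0.2592, 0.1289]
tcp_rot: [2.273, 2.168, 0.0]
wrist_force: [0.7, 0.3, 0.4]
width: 0.001
grip_force: 0.0
```

```bash
python3 arc.py|head -1
```

```text
t 20.8 pos [0.5772 0.2592 0.1289] r,off [ 0.1139 -0.0262] F tool [ 0.32  0.68 -0.36] tool x ang 87.3 q6 0.43
```

Emit:
drive_tool(rows=[[0,0,0,0,0.0015,0,0],[0,0,0,0,0.0015,0,0],[0,0,0,0,0.0015,0,0],[0,0,0,0,0.0015,0,0],[0,0,0,0,0,0,0],[0,0,0,0,0,0,0]])

```text
time: 21.35
tool_pos: [0.5831, 0.259, 0.1288]
tcp_rot: [2.273, 2.168, 0.0]
wrist_force: [0.5, 0.1, 0.0]
width: 0.002
grip_force: 0.0
```

```bash
python3 arc.py|head -1
```

```text
t 21.35 pos [0.5831 0.259  0.1288] r,off [ 0.114  -0.0203] F tool [ 0.1   0.49 -0.  ] tool x ang 87.3 q6 0.43
```

```bash
cat > ang.py <<'E'
from h import *
H=np.array([.598,.1442])
s=status.read_state();w=read_camera("wrist");c=read_camera("scene")
for nm,C,T in(("wrist",w,wT(s,w)),("scene",c,None)):
    b=C["color"].astype(int);m=((b[...,2]-b[...,0])>25)
    ms=masks_of(C,"door");print(nm,[(round(float(x["score"]),2),[int(v) for v in x["bbox"]]) for x in ms[:2]])
    if ms: m=m&(cv2.dilate(ms[0]["mask"].astype(np.uint8),np.ones((7,7)))>0)
    best=[]
    for a in range(-4,112):
        th=np.radians(a-2.6);d=np.array([-np.sin(th),np.cos(th)]);n=np.array([np.cos(th),np.sin(th)])
        q=[np.r_[H+d*y+n*x,z] for y in(.011,.145) for x in(-.006,.006) for z in(.014,.164)]
        h=cv2.convexHull(proj(q,C,T).astype(np.float32));k=np.zeros(m.shape,np.uint8);cv2.fillConvexPoly(k,h.astype(np.int32),1)
        best.append((round((m&(k>0)).sum()/(m|(k>0)).sum(),3),a))
    print(m.sum(),sorted(best)[-4:])
E
python3 ang.py
```

```text
wrist [(0.61, [329, 193, 420, 371])]
6102 [(np.float64(0.312), -3), (np.float64(0.338), -2), (np.float64(0.355), 0), (np.float64(0.359), -1)]
scene [(0.77, [312, 198, 360, 259])]
1648 [(np.float64(0.737), 3), (np.float64(0.739), 0), (np.float64(0.748), 1), (np.float64(0.756), 2)]
```

Emit:
drive_tool(rows=[[0,0,0,0,0.001,0,0],[0,0,0,0,0.001,0,0],[0,0,0,0,0.001,0,0],[0,0,0,0,0.001,0,0],[0,0,0,0,0,0,0],[0,0,0,0,0,0,0]])

```text
time: 22.1
tool_pos: [0.5858, 0.259, 0.1287]
tcp_rot: [-2.272, -2.167, 0.003]
wrist_force: [-5.2, -0.2, 2.7]
width: 0.002
grip_force: 2.6
```

```bash
python3 arc.py|head -1
```

```text
t 22.1 pos [0.5858 0.259  0.1287] r,off [ 0.1141 -0.0176] F tool [-0.4  -5.2  -2.73] tool x ang 87.3 q6 0.42
```

Contact at about 5 N, which is either the roller or the buffers. I press on in small steps.

Emit:
drive_tool(rows=[[0,0,0,0,0.001,0,0],[0,0,0,0,0.001,0,0],[0,0,0,0,0.001,0,0],[0,0,0,0,0,0,0],[0,0,0,0,0,0,0]])

```text
time: 22.57
tool_pos: [0.5872, 0.2589, 0.1287]
tcp_rot: [-2.271, -2.166, 0.007]
wrist_force: [-10.1, 1.1, 6.7]
width: 0.002
grip_force: 5.2
```

```bash
python3 arc.py|head -1; python3 ang.py
```

```text
t 22.5667 pos [0.5872 0.2589 0.1287] r,off [ 0.1141 -0.0163] F tool [  0.6  -10.22  -6.63] tool x ang 87.3 q6 0.42
wrist [(0.76, [326, 193, 405, 370])]
5795 [(np.float64(0.307), -4), (np.float64(0.33), -3), (np.float64(0.333), -1), (np.float64(0.355), -2)]
scene [(0.65, [313, 195, 355, 257])]
1703 [(np.float64(0.746), 2), (np.float64(0.752), -1), (np.float64(0.762), 0), (np.float64(0.771), 1)]
```

Emit:
drive_tool(rows=[[0,0,0,0,0.001,0,0],[0,0,0,0,0.001,0,0],[0,0,0,0,0,0,0],[0,0,0,0,0,0,0]])

```text
time: 23.15
tool_pos: [0.5879, 0.2589, 0.1287]
tcp_rot: [-2.269, -2.165, 0.01]
wrist_force: [-13.4, 0.6, 8.2]
width: 0.002
grip_force: 7.1
```

```bash
python3 arc.py|head -1
```

```text
t 23.15 pos [0.5879 0.2589 0.1287] r,off [ 0.1141 -0.0155] F tool [ -0.07 -13.47  -8.08] tool x ang 87.3 q6 0.42
```

Emit:
drive_tool(rows=[[0,0,0,0,-0.004,0,0],[0,0,0,0,-0.01,0,0],[0,0,0,0,-0.03,0,0],[0,0,0,0,-0.04,0,0],[0,0,0,0,-0.04,0,0],[0,0,0,0,0,0,0],[0,0,0,0,0,0,0]])

```text
time: 23.78
tool_pos: [0.4658, 0.2641, 0.1281]
tcp_rot: [2.271, 2.17, -0.001]
wrist_force: [0.7, -0.4, -0.4]
width: -0.002
grip_force: 0.0
```

```bash
python3 arc.py|head -1
python3 - <<'E'
from h import *
H=np.array([.598,.1442]);t=read_camera("top");c=read_camera("scene")
b=t["color"].astype(int);bl=b[...,2]-b[...,0]
for a in(0,4,8):
    th=np.radians(a-2.6);d=np.array([-np.sin(th),np.cos(th)]);n=np.array([np.cos(th),np.sin(th)])
    print(a,"top-view free-edge px outer/inner",proj([np.r_[H+d*.14-n*.006,.164],np.r_[H+d*.14+n*.006,.164],np.r_[H+d*.04-n*.006,.164],np.r_[H+d*.04+n*.006,.164]],t).round(1).tolist())
for col in(345,350,355,360,370,380,390,400): print(col,[(r,int(bl[r,col])) for r in range(190,245) if bl[r,col]>10])
ms=masks_of(t,"door");print([(x["score"],x["bbox"]) for x in ms[:2]])
E
python3 ang.py
```

```text
t 23.7833 pos [0.4658 0.2641 0.1281] r,off [ 0.1138 -0.1375] F tool [-0.39  0.77  0.45] tool x ang 87.4 q6 0.52
0 top-view free-edge px outer/inner [[356.0, 219.3], [356.2, 214.0], [400.7, 221.0], [400.8, 215.7]]
4 top-view free-edge px outer/inner [[356.2, 223.6], [356.0, 218.3], [400.9, 222.3], [400.7, 217.0]]
8 top-view free-edge px outer/inner [[356.7, 227.9], [356.1, 222.6], [401.2, 223.5], [400.6, 218.2]]
345 []
350 []
355 [(214, 63), (215, 52), (216, 43), (217, 48), (218, 50)]
360 [(214, 11), (215, 44), (216, 47), (217, 48), (218, 53), (219, 14), (220, 22), (228, 14)]
370 [(215, 30), (216, 52), (217, 49), (218, 56), (219, 36), (220, 25), (228, 15)]
380 [(215, 62), (216, 59), (217, 47), (218, 52), (219, 53), (220, 14), (221, 12), (227, 18), (228, 23), (229, 33)]
390 [(216, 81), (217, 87), (218, 86), (219, 92), (220, 56), (221, 49), (222, 27), (223, 19), (224, 23), (225, 22), (226, 24), (227, 23), (228, 27), (229, 38)]
400 [(216, 71), (217, 87), (218, 85), (219, 89), (220, 89), (221, 35), (222, 36), (223, 25), (224, 20), (225, 23), (226, 23), (227, 25), (228, 25), (229, 27), (230, 14)]
[(0.94, [349.5, 209.7, 423.7, 233.3])]
wrist [(0.59, [475, 195, 639, 478])]
31013 [(np.float64(0.817), -1), (np.float64(0.824), -2), (np.float64(0.828), -3), (np.float64(0.832), -4)]
scene [(0.59, [313, 198, 358, 259])]
1863 [(np.float64(0.83), 3), (np.float64(0.831), 0), (np.float64(0.841), 1), (np.float64(0.851), 2)]
```

The top view puts the door's edge at 0 ± 0.5°. I'll press once more, slightly harder, to make sure the catch has snapped and to compare where contact starts.

Emit:
drive_tool(rows=[[0,0,0,0,0.035,0,0],[0,0,0,0,0.035,0,0],[0,0,0,0,0.03,0,0],[0,0,0,0,0.012,0,0],[0,0,0,0,0.005,0,0],[0,0,0,0,0,0,0],[0,0,0,0,0,0,0],[0,0,0,0,0,0,0]])

```text
time: 24.85
tool_pos: [0.5839, 0.2589, 0.1284]
tcp_rot: [-2.273, -2.169, 0.001]
wrist_force: [-0.1, -1.4, 0.0]
width: -0.001
grip_force: 0.0
```

Emit:
drive_tool(rows=[[0,0,0,0,0.001,0,0],[0,0,0,0,0.001,0,0],[0,0,0,0,0,0,0],[0,0,0,0,0,0,0]])

```text
time: 25.18
tool_pos: [0.5856, 0.259, 0.1286]
tcp_rot: [-2.272, -2.168, 0.002]
wrist_force: [-4.6, 0.6, 1.4]
width: -0.002
grip_force: 2.3
```

Emit:
drive_tool(rows=[[0,0,0,0,0.001,0,0],[0,0,0,0,0.001,0,0],[0,0,0,0,0,0,0],[0,0,0,0,0,0,0]])

```text
time: 25.52
tool_pos: [0.5868, 0.259, 0.1286]
tcp_rot: [-2.271, -2.167, 0.005]
wrist_force: [-9.7, -0.2, 4.6]
width: 0.002
grip_force: 4.3
```

Emit:
drive_tool(rows=[[0,0,0,0,0.001,0,0],[0,0,0,0,0.001,0,0],[0,0,0,0,0.001,0,0],[0,0,0,0,0,0,0],[0,0,0,0,0,0,0]])

```text
time: 25.93
tool_pos: [0.5879, 0.2589, 0.1286]
tcp_rot: [-2.269, -2.165, 0.01]
wrist_force: [-14.7, 0.5, 8.0]
width: -0.006
grip_force: 7.2
```

```bash
python3 arc.py|head -1
```

```text
t 25.9333 pos [0.5879 0.2589 0.1286] r,off [ 0.1141 -0.0155] F tool [ -0.22 -14.79  -7.93] tool x ang 87.3 q6 0.42
```

The contact curve is the same and springy, so the door is on its buffers. The zero force midway while closing shows the catch drew the door ahead of the finger. I retreat, check and hand in.

Emit:
drive_tool(rows=[[0,0,0,0,-0.003,0,0],[0,0,0,0,-0.006,0,0],[0,0,0,0,-0.03,0,0],[0,0,0,0,-0.04,0,0],[0,0,0,0,-0.04,0,0],[0,0,0,0,0,0,0],[0,0,0,0,0,0,0],[0,0,0,0,0,0,0]])

```text
time: 26.65
tool_pos: [0.4743, 0.2647, 0.1297]
tcp_rot: [2.271, 2.168, 0.005]
wrist_force: [-0.1, 0.7, 0.3]
width: -0.002
grip_force: 0.0
```

Run:
```python
from h import *
for i in range(2):
    t=read_camera("top");b=t["color"].astype(int);bl=b[...,2]-b[...,0];g=b.sum(2)
    for col in(356,362,400): print(col,[r for r in range(200,240) if bl[r,col]>25],g[204:222,col].tolist())
s=status.read_state();print(s["tool_pos"],s["wrist_force"].round(1))
# roof front edge by geometry, for comparison
C=np.array([.6587,.2058]);a=np.radians(-2.6);Q=np.array([[np.cos(a),-np.sin(a)],[np.sin(a),np.cos(a)]])
for y in(.077,-.03): print(proj([np.r_[C+Q@[-.045,y],.172],np.r_[C+Q@[-.052,y],.164],np.r_[C+Q@[-.064,y],.164]],t).round(1).tolist())
```

```text
356 [214, 215, 216, 217, 218] [503, 503, 499, 499, 505, 542, 350, 228, 240, 239, 295, 293, 288, 296, 299, 219, 202, 207]
362 [215, 216, 217, 218, 220] [504, 504, 504, 509, 519, 546, 370, 263, 325, 363, 301, 284, 287, 292, 303, 227, 248, 216]
400 [216, 217, 218, 219, 220, 221, 222, 223] [510, 508, 509, 506, 508, 508, 517, 566, 319, 314, 356, 284, 338, 352, 358, 372, 366, 232]
356 [214, 215, 216, 217, 218] [504, 504, 499, 498, 505, 542, 352, 229, 243, 237, 295, 292, 289, 296, 298, 221, 200, 204]
362 [215, 216, 217, 218, 220] [506, 503, 503, 509, 524, 478, 336, 266, 326, 364, 299, 281, 287, 291, 303, 226, 249, 215]
400 [216, 217, 218, 219, 220, 221, 222, 223] [506, 507, 507, 506, 508, 508, 516, 566, 322, 313, 355, 282, 339, 350, 360, 370, 367, 235]
[0.47524222 0.26472466 0.12983554] [-0.1  0.4  0.3]
[[355.9, 210.3], [355.6, 214.0], [355.4, 219.3]]
[[404.0, 212.2], [403.4, 215.9], [403.3, 221.2]]
```

The door edge lies where the shut position predicts: the gap to the roof edge is about 3.6 px at both ends, against 3.7 px predicted. It stayed there after I retreated.

```bash
python3 -c "
from workcell import workorder
print(workorder.finish_job())"
```

```text
the job is handed in; nothing more can be done
None
```

I hung the door back on both hinge pins, swung it shut and handed the job in at about 27 s. It stayed shut on its buffers after I backed the arm away; I inferred that the catch snapped from the contact forces, and the hand-in returned no verdict.

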